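Stroke the loaded soldering slide from stop to stop

ROBOT

A 6-joint arm with a two-finger parallel gripper is mounted at the origin on the work surface. World frame = base frame: x ahead of the robot, y to its left, z up, the work surface at z = 0. Lengths are in m, angles in rad, forces in N, time in s.
With the tool pointing down it reaches from about 0.3 to 0.775 m from the base axis. Payload 14.6 kg.
Tool frame: the origin (TCP) lies at the very end of the fingers, on their centre line; the grasp point (between the pads) lies 19 mm behind it; z points along the fingers, y is the line along which they close (so a half turn about z gives the same grasp; the last joint's range is limited). The gripper opens to 94 mm and grips with 3 to 60 N. Pads are 16 mm wide; open, the fingers measure 119 mm over their backs; the gripper's body (75 mm by 177 mm) begins 78 mm behind the grasp point.
Start: joints at [1.132, 0.3, 1.521, -0, 1.321, -0.067], TCP at [0.2, 0.512, 0.205] pointing down, gripper open.
Joint ranges: [-3.03, 3.03], [-0.79, 2.21], [0.23, 2.52], [-1.04, 4.18], [0, 3.07], [-2.55, 2.55]. Speed limits (rad/s): [2.22, 2.22, 2.57, 3.14, 3.14, 3.14].

INTERFACE

Orientations are given as [roll, pitch, yaw] about the fixed x, y, z axes, in that order (R = Rz(yaw) Ry(pitch) Rx(roll)).
In Python, from station import telemetry, cams, hand_in, nets gives the robot as it stands.
- The arm moves only by the tool move_arm, never from a script. Its argument "increments" is a list of rows, each a list of 4 numbers: the shift along the tool's x, y, z in m, then the turn about the tool's z in rad. In form: [[tx, ty, tz, roll], ...]. A call has 1 to 20 rows; each row shifts and turns the commanded pose from where the row before left it, along the tool's axes as they then stand; what a row does not reach is not made up. A row lasts 1/8 s, in which the tool goes at most 62.5 mm and 10.7 degrees, less where a joint would pass 70% of its speed; a pose out of reach is approached as far as the arm can. A call is refused whole if a number of a shift passes 0.0625 or a number of a turn 0.188, either way. A call with a gripper value outside its range is refused whole. "grip" is the opening, from 0 (shut) to 1 (fully open), set as the call begins (left out, the last holds). The fingers move at their own pace and stop on an object; "force" is the grip in N (left out, the last holds). Time passes only in rows, so rows that do not move let the fingers close. It gives the time, the measured TCP pose, the force, the opening and the grip force at its end, in the units of the state.
- telemetry.get_obs(): the state, without advancing time (a new reading comes with each control period).
- cams.camera(name): name is "scene" or "top" or "wrist"; returns the picture (400x640x3 uint8, blue, green, red); there is no depth.
- cams.camera_model(name): a dict with "intrinsics" (3x3 intrinsics, pixels), "k1" (the pictures are not rectified: a ray, as slopes to the right and down, at radius r is drawn at 1 + k1 r^2 times it, then the intrinsics apply), "xyz" and "attitude" of the camera in the world; the wrist camera has in their place "T_tool_cam" (4x4, takes a point from camera to tool coordinates, whose origin is the TCP and whose axes are the flange's). Camera axes: x right, y up, looking along -z (the intrinsics and any distortion apply to the point x, -y, -z); pixel columns grow to the right and rows downward; lengths in m; the calibration is good to about 2 mm. A picture is of the moment at which its call begins: read the wrist's pose just before it. camera_model takes no time and is no camera call.
- hand_in(): hands the job in; it is judged then, once.
Trained networks look in the newest picture that a camera, given by its name, has taken for a name from the list of things; names that differ only in an ending like _2 or _b are one class to them, and where a whole thing is asked for, a point or a joint stands for the part that bears it (a point fixed in the world has none). Each returns a list of dicts, best first, with "conf" (0 to 1); they miss things now and then, are a little off and sometimes report something else, mostly with a low value. They report only what shows in the picture. A call takes as long as a camera call.
- nets.search_frame(camera, query): "extent" ([left, top, right, bottom] in pixels, round what is visible of it).
- nets.mark_of(camera, query): "centre" ([column, row] in pixels: a listed point, or the origin of a listed thing).
The state is a dict: "time_s": time; "qpos": joint angles; "joint_vel": joint speeds; "tau": joint torques, N m; "ee_pos": TCP position; "eef_rot": TCP orientation; "force": force on the tool from outside, world axes, zero at the start; "moment": the same for the moment, N m; "grip_width": finger opening in m; "grip_force": force on a finger pad.
Only numpy, scipy, OpenCV 4.12 (cv2) and the standard library are available. Lean on these libraries where they do the work, as an engineer would, in place of code of your own. Each camera call takes 0.05 s, during which the arm holds its last target. There are 200 camera calls.

TASK

Check the goldsmith's soldering slide for sticky spots under load. First slip the thick steel ring over the upright post on the carriage so that it sits flat on the carriage; then run the carriage smoothly, without slamming it, all the way against the stop at the handwheel end, and from there all the way against the stop at the other end. Leave it there with the ring still on, let go, and leave the other things on the bench where they are.

Things in the scene. Friction and masses are not known exactly. Their poses are not given: they have to be found in the camera images.
- slide: the soldering slide, fixed to the bench: grey base plate 74 x 280 x 10 mm with a dark steel end block at each end (20 mm thick, 46 mm high, inner faces 120 mm from the centre: these are the stops) and two steel guide rods between them. Origin: centre of the underside, on the bench; y runs along the rail, x across it, z up. It is turned up to 0.45 rad either way from the world y axis.
- carriage (a joint): position of the carriage along the slide's y axis in m: 0 in the middle of the rail, -0.085 and +0.085 against the two stops. It moves against a steady friction of about 3 N plus 10 N per m/s, stays where it is left, and has no spring. The carriage is an aluminium block 66 mm across, 70 mm along the rail, its flat top 50 mm above the bench (higher than the end blocks); it weighs about 0.6 kg and cannot lift or turn.
- post_foot (a point): point on the carriage's flat top, 50 mm above the bench, on the axis of its upright steel post; axes as the slide's. The post is rigid with the carriage, 20 mm in diameter, 62 mm tall above this point; its top 10 mm taper to 10 mm diameter.
- handwheel: dark steel spoked handwheel, 50 mm in diameter, 20 mm deep with its hub, fixed (it does not turn) outside one end block, axis along the rail, top 53 mm above the bench. It marks the handwheel end, which may be at the +y or -y end of the slide. Origin: on the bench beneath its middle, on the slide's centre line 150 mm from the slide's centre.
- end_cap: plain steel block 44 x 20 x 30 mm fixed outside the other end block, top 40 mm above the bench: the other end. Origin: on the bench beneath its middle, on the slide's centre line 150 mm from the slide's centre.
- load_ring: loose thick steel ring, 56 mm outer diameter, 25 mm bore, 25 mm tall, 0.3 to 0.46 kg, lying flat on the bench to the robot's left of the slide. Origin: centre of its underside; z is its axis.
- firebrick: bystander: loose tan firebrick 70 x 115 x 45 mm on a 12 mm thick pale soldering board (160 x 220 mm) beyond the ring. Origin: centre of its underside.
- pin_pot: bystander: grey pot 68 mm in diameter, 75 mm tall, with a 15 mm brass pin on top, to the left of the ring. Origin: centre of its underside.
- jar: bystander: closed white jar with a steel lid, 70 mm in diameter, 85 mm tall, to the right of the slide. Origin: centre of its underside.

How it is judged:
By the outcome, as a careful person would: the job done as asked, in the order asked, and still so for the second after the job is handed in, with the robot touching nothing.
It also fails if it takes over 58 s, if anything falls off the work surface, if the arm or the gripper's body presses on something with over 40 N, if the wrist force passes 120 N, or if a joint passes its speed limit or range.

## Working session

There is one attempt and no reset: what is moved stays moved. The work goes in short steps, Python scripts to look and compute and a tool call to move; the robot and the scene stay as the last step left them, time stands still between calls to the robot, and variables do not carry over. Pictures are saved under pics/ and viewed, at most 10 in all, crops included, and the job is handed in when it is done.

Besides the shell and the picture viewer there is one more tool, called after ">>>" by a JSON object that holds its "api" and its "payload". move_arm: Moves the arm, as the interface text tells. Its arguments: {"type":"object","properties":{"increments":{"type":"array"},"grip":{"type":"number"},"force":{"type":"number"}},"required":["increments"]}

```bash
mkdir -p pics; ls
cat > h.py <<'E'
import numpy as np, cv2
from scipy.spatial.transform import Rotation as R
from station import telemetry, cams, hand_in, nets
def pose(name):
    m=cams.camera_model(name)
    if name=="wrist":
        o=telemetry.get_obs(); T=np.eye(4); T[:3,:3]=R.from_euler('xyz',o["eef_rot"]).as_matrix(); T[:3,3]=o["ee_pos"]
        T=T@np.array(m["T_tool_cam"])
    else:
        T=np.eye(4); a=np.array(m["attitude"]); T[:3,:3]=a if a.shape==(3,3) else R.from_euler('xyz',a).as_matrix(); T[:3,3]=m["xyz"]
    return m,T
def ray(name,px):
    m,T=pose(name); K=np.array(m["intrinsics"])
    d=np.array([m["k1"],0,0,0,0.])
    u=cv2.undistortPoints(np.array([[px]],float),K,d)[0,0]
    return T[:3,3],T[:3,:3]@np.array([u[0],-u[1],-1])
def at(name,px,z):
    o,d=ray(name,px); return o+d*(z-o[2])/d[2]
def proj(name,p):
    m,T=pose(name); q=T[:3,:3].T@(np.array(p)-T[:3,3]); K=np.array(m["intrinsics"])
    x=np.array([q[0],-q[1]])/-q[2]; x=x*(1+m["k1"]*(x@x)); return K[:2,:2]@x+K[:2,2]
E
python3 - <<'E'
from h import *
for c in("scene","top"):
    print(c,cams.camera_model(c))
    cv2.imwrite(f"pics/{c}0.png",cams.camera(c))
    for q,z in dict(slide=0,post_foot=.05,handwheel=0,end_cap=0,load_ring=0,firebrick=.012,pin_pot=0,jar=0).items():
        r=nets.mark_of(c,q)[:2]
        for k in r: print(q,round(k["conf"],2),np.round(k["centre"],1),np.round(at(c,k["centre"],z),3))
print(telemetry.get_obs())
E
```

```text
pics
scene {'intrinsics': array([[392.80066934,   0.        , 315.71257463],
       [  0.        , 392.80066934, 200.05055127],
       [  0.        ,   0.        ,   1.        ]]), 'k1': -0.035002684971082276, 'xyz': array([ 1.41931967, -0.4181338 ,  0.73129509]), 'attitude': array([ 0.93782689, -0.02167494,  1.09676121])}
slide 0.97 [265.1 226.6] [ 0.592 -0.139  0.   ]
post_foot 0.78 [273.2 208.1] [ 0.582 -0.108  0.05 ]
handwheel 0.57 [306.2 206.5] [0.557 0.009 0.   ]
end_cap 0.44 [222.6 247.9] [ 0.625 -0.274  0.   ]
load_ring 0.48 [361.7 177.9] [0.493 0.252 0.   ]
firebrick 0.61 [377. 234.] [0.77  0.125 0.012]
pin_pot 0.57 [265.4 226.9] [ 0.593 -0.139  0.   ]
jar 0.63 [163.8 270.7] [ 0.642 -0.431 -0.   ]
top {'intrinsics': array([[400.99860486,   0.        , 317.91892125],
       [  0.        , 400.99860486, 198.31061869],
       [  0.        ,   0.        ,   1.        ]]), 'k1': -0.08554074839450317, 'xyz': array([ 0.45113288, -0.00608037,  1.11155364]), 'attitude': array([ 1.51986379e-01, -8.68715730e-04, -1.54807390e+00])}
slide 0.59 [365.4 207.8] [ 0.598 -0.137  0.   ]
slide 0
[... 350 characters left out ...]
6 196.3] [ 0.637 -0.434  0.   ]
{'time_s': 0.9, 'qpos': array([ 1.13240677e+00,  2.99935552e-01,  1.52100069e+00, -4.94904093e-06,
        1.32069759e+00, -6.66090452e-02]), 'joint_vel': array([-0.00104252,  0.00097737, -0.00032201, -0.00041237, -0.00172045,
        0.00061984]), 'tau': array([-5.26211952e-04, -5.31661749e+01, -3.52909434e+01,  7.08525488e-02,
        2.13276391e-02, -2.80264281e-06]), 'ee_pos': array([0.19980548, 0.51241262, 0.20542578]), 'eef_rot': array([-3.14155125e+00,  2.04354665e-06,  2.76981337e+00]), 'force': array([ 0.24673644, -0.59213254, -0.66950054]), 'moment': array([ 0.02881859, -0.03832871, -0.03221671]), 'grip_force': 0.0, 'grip_width': 0.09375242731963601}
```

View pics/top0.png

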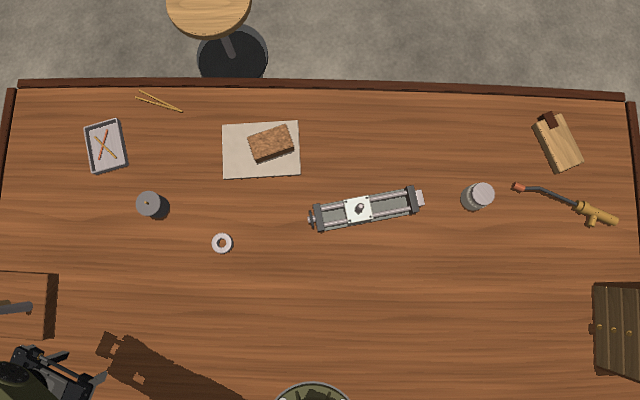

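View pics/scene0.png

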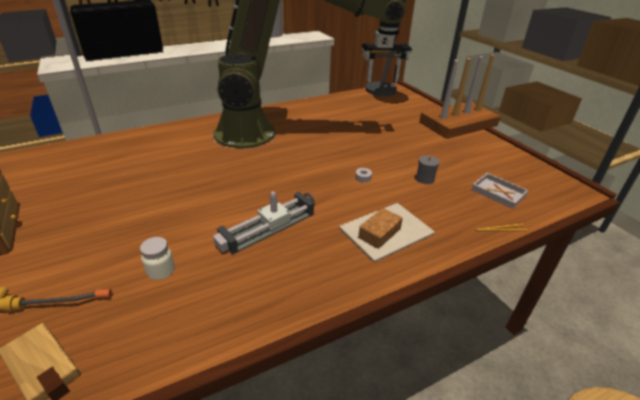

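The networks agree with the pictures. In the top view the ring is at (222,243), the post at (358,209), the handwheel at (312,222) on the robot's left, and the end cap at (417,197). The rail's handwheel direction is about (-0.25, 0.97). I'll turn the tool to close along the rail and go above the ring.

>>> {"api": "move_arm", "payload": {"increments": [[0, 0, 0, -0.124], [0, 0, 0, -0.124], [0, 0, 0, -0.124], [0, 0, 0, -0.124], [0, 0, 0, -0.124], [-0.015, -0.02, 0.004, 0], [-0.021, -0.033, 0.006, 0], [-0.024, -0.036, 0.006, 0], [-0.024, -0.036, 0.006, 0], [-0.024, -0.036, 0.006, 0], [-0.024, -0.036, 0.006, 0], [-0.024, -0.036, 0.006, 0], [-0.024, -0.036, 0.006, 0], [-0.021, -0.033, 0.006, 0], [-0.015, -0.021, 0.004, 0], [0, 0, 0, 0], [0, 0, 0, 0]], "grip": 1}}

```text
time_s: 3.02
ee_pos: [0.4881, 0.2529, 0.1495]
eef_rot: [3.141, -0.0, -2.893]
force: [0.4, 0.4, 0.4]
grip_width: 0.0943
grip_force: 0.0
```

Run:
```python
from h import *
o=telemetry.get_obs(); print(o["time_s"],o["ee_pos"],o["eef_rot"],o["qpos"])
im=cams.camera("wrist"); cv2.imwrite("pics/w1.png",im)
for k in nets.mark_of("wrist","load_ring")[:2]: print(k, at("wrist",k["centre"],0))
for k in nets.search_frame("wrist","load_ring")[:2]: print(k)
```

```text
3.025 [0.48806157 0.25288693 0.14954124] [ 3.14143601e+00 -4.11859116e-05 -2.89311406e+00] [ 4.11346246e-01  3.50768906e-01  1.58863291e+00  1.72856749e-04
  1.20220609e+00 -1.40799095e+00]
{'centre': [328.0, 195.1], 'conf': 0.63} [0.48592818 0.26319551 0.        ]
{'extent': [292.2, 167.1, 353.0, 234.0], 'conf': 0.84}
```

View pics/w1.png

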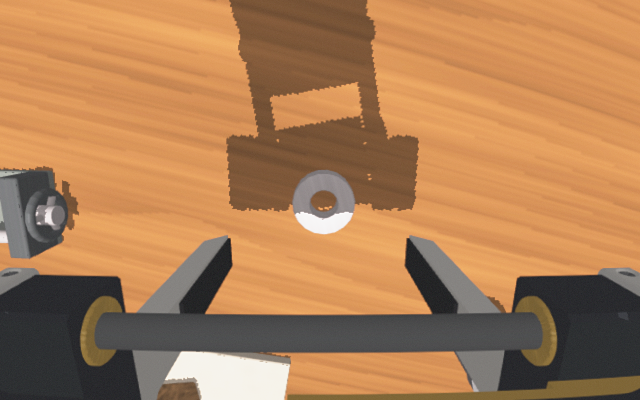

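The wrist view shows the ring's top face centred near (324,201), spanning x 293–355 and y 170–233, with the handwheel at (50,213) on the left. I'll compute its position from the top-face outline.

Run:
```python
from h import *
from scipy.optimize import least_squares
t=np.linspace(0,2*np.pi,72)
def ext(p):
    P=np.array([proj("wrist",[p[0]+.028*np.cos(a),p[1]+.028*np.sin(a),z]) for a in t for z in (0,.025)])
    return np.r_[P.min(0),P.max(0)]
for tgt in ([292.8,170,354.5,234],):
    s=least_squares(lambda p:ext(p)-tgt,[.49,.253]); print(s.x,s.fun)
p=np.r_[s.x,0]; o=telemetry.get_obs()
print(at("wrist",(323.5,201),.025), R.from_euler('xyz',o["eef_rot"]).as_matrix().T@(p-o["ee_pos"]))
```

```text
Traceback (most recent call last):
  File "h.py", line 20, in proj
    m,T=pose(name); q=T[:3,:3].T@(np.array(p)-T[:3,3]); K=np.array(m["intrinsics"])
        ~~~~^^^^^^
  File "h.py", line 7, in pose
    o=telemetry.get_obs(); T=np.eye(4); T[:3,:3]=R.from_euler('xyz',o["eef_rot"]).as_matrix(); T[:3,3]=o["ee_pos"]
ValueError: time passes only in moves, steps and waits
```

```bash
sed -i 's/^def pose(name)/from functools import lru_cache\n@lru_cache(None)  # one reading per script: call before the picture\ndef pose(name)/' h.py
cat >> h.py <<'E'
from scipy.optimize import least_squares
def disc(name,tgt,r,zs,p0):   # centre of a disc/cylinder from its box in the picture
    t=np.linspace(0,2*np.pi,72)
    def ext(p):
        P=np.array([proj(name,[p[0]+r*np.cos(a),p[1]+r*np.sin(a),z]) for a in t for z in zs]); return np.r_[P.min(0),P.max(0)]
    s=least_squares(lambda p:ext(p)-tgt,p0,diff_step=1e-4); return s.x,s.fun
def tool(p):
    o=telemetry.get_obs(); return R.from_euler('xyz',o["eef_rot"]).as_matrix().T@(np.array(p)-o["ee_pos"])
E
python3 - <<'E'
from h import *
x,f=disc("wrist",[292.8,170,354.5,234],.028,(0,.025),[.49,.253]); print(x,f)
print(at("wrist",(323.5,201),.025), tool([*x,0]))
E
```

```text
[0.49032394 0.25961141] [-0.81609162 -0.75548698  0.81728286  0.80211775]
[0.48712529 0.25864031 0.025     ] [-0.00377515  0.00572413  0.14973166]
```

>>> {"api": "move_arm", "payload": {"increments": [[-0.001, 0.003, 0.008, 0], [-0.001, 0.0025, 0.016, 0], [-0.001, 0, 0.022, 0], [0, 0, 0.022, 0], [0, 0, 0.022, 0], [0, 0, 0.02, 0], [0, 0, 0.016, 0], [0, 0, 0.011, 0], [0, 0, 0.007, 0], [0, 0, 0.0025, 0], [0, 0, 0, 0]]}}

```text
time_s: 4.55
ee_pos: [0.4903, 0.2585, 0.0032]
eef_rot: [3.142, 0.0, -2.893]
force: [0.3, 0.9, 0.7]
grip_width: 0.0943
grip_force: 0.0
```

>>> {"api": "move_arm", "payload": {"increments": [[0, 0, 0, 0], [0, 0, 0, 0], [0, 0, 0, 0], [0, 0, 0, 0], [0, 0, 0, 0], [0, 0, 0, 0]], "grip": 0, "force": 30}}

```text
time_s: 5.3
ee_pos: [0.4901, 0.2584, 0.003]
eef_rot: [-3.142, 0.0, -2.893]
force: [0.7, 0.4, 0.3]
grip_width: 0.0563
grip_force: 30.0
```

>>> {"api": "move_arm", "payload": {"increments": [[0, 0, -0.008, 0], [0, 0, -0.018, 0], [0, 0, -0.026, 0], [0, 0, -0.03, 0], [-0.002, -0.01, -0.03, 0], [-0.004, -0.025, -0.025, 0], [-0.006, -0.038, -0.015, 0], [-0.007, -0.044, -0.005, 0], [-0.007, -0.046, 0, 0], [-0.007, -0.046, 0, 0], [-0.007, -0.046, 0, 0], [-0.007, -0.043, 0, 0], [-0.006, -0.035, 0, 0], [-0.004, -0.025, 0, 0], [-0.003, -0.013, 0, 0], [0, -0.006, 0, 0], [0, 0, 0, 0], [0, 0, 0, 0]]}}

```text
time_s: 7.55
ee_pos: [0.6407, -0.0915, 0.1601]
eef_rot: [3.141, 0.0, -2.893]
force: [-0.1, 0.2, -2.7]
grip_width: 0.0562
grip_force: 30.0
```

Run:
```python
from h import *
pose("wrist"); im=cams.camera("wrist"); cv2.imwrite("pics/w2.png",im)
print(cams.camera_model("wrist")["T_tool_cam"])
for k in nets.mark_of("wrist","post_foot")[:2]: p=at("wrist",k["centre"],.05); print(k,p,tool(p))
for k in nets.mark_of("wrist","load_ring")[:2]: p=at("wrist",k["centre"],.157); print(k,p,tool(p))
for k in nets.search_frame("wrist","load_ring")[:2]: print(k)
```

```text
[[-6.89216411e-04  9.70628308e-01  2.40583067e-01  6.99759130e-02]
 [ 9.99998862e-01  9.91858406e-04 -1.13686397e-03  4.81466620e-04]
 [-1.34209669e-03  2.40582009e-01 -9.70627887e-01 -1.79648405e-01]
 [ 0.00000000e+00  0.00000000e+00  0.00000000e+00  1.00000000e+00]]
{'centre': [313.7, 134.7], 'conf': 0.7} [ 0.585476   -0.10830423  0.05      ] [ 0.05772642 -0.00256561  0.11010546]
{'centre': [320.6, 246.3], 'conf': 0.69} [ 0.63801322 -0.09007991  0.157     ] [0.00229629 0.00229274 0.00307008]
{'extent': [264.1, 198.4, 370.8, 315.0], 'conf': 0.66}
```

View pics/w2.png

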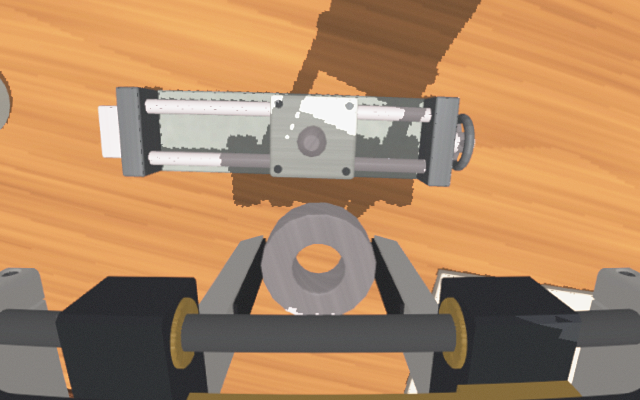

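The wrist view shows the ring held flat with its outer edge at x 262–375 and y 203–314. The post is seen nearly end-on at (312,141), and the end blocks sit square to the image. I'll zoom in to measure post against ring.

Run:
```python
from h import *
im=cv2.imread("pics/w2.png")
a=cv2.resize(im[110:170,282:342],(600,600),interpolation=cv2.INTER_CUBIC); 
a=cv2.convertScaleAbs(a,alpha=1.6,beta=-60)
for i in range(0,60,10): cv2.line(a,(i*10,0),(i*10,8),(0,0,255),2); cv2.line(a,(0,i*10),(8,i*10),(0,0,255),2)
cv2.imwrite("pics/w2c.png",a)
g=cv2.cvtColor(im,cv2.COLOR_BGR2GRAY)
# ring: bore edge pixels
print(disc("wrist",[262,203,375,314],.028,(.157,.182),[.64,-.09]))
x,_=disc("wrist",[262,203,375,314],.028,(.157,.182),[.64,-.09]); print("ring tool",tool([*x,.157]))
```

```text
(array([ 0.63968062, -0.09131203]), array([-1.79882571, -4.32132502,  1.80069293,  4.71387717]))
ring tool [0.00097583 0.00081998 0.00306342]
```

View pics/w2c.png

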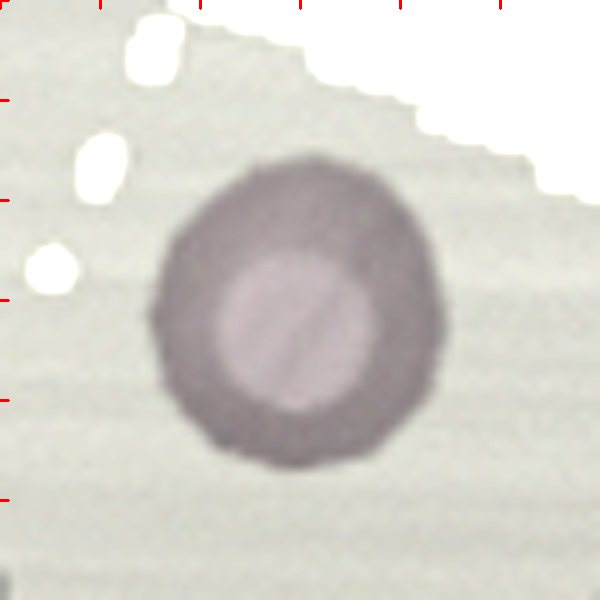

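Run:
```python
from h import *
im=cv2.imread("pics/w2.png")
a=cv2.resize(im[190:320,255:385],(598,598),interpolation=cv2.INTER_CUBIC)
p=at("wrist",(311.15,142.75),.112); print("post",p,tool(p))
col=[(0,0,255),(0,255,0),(255,0,0),(0,255,255)]
t=np.linspace(0,2*np.pi,90)
o=telemetry.get_obs(); Rm=R.from_euler('xyz',o["eef_rot"]).as_matrix()
for c,(r,z) in zip(col,[(.028,-.022),(.0125,-.022),(.0125,.003),(.028,.003)]):
    for q in t:
        u=proj("wrist",o["ee_pos"]+Rm@[r*np.cos(q),r*np.sin(q),z])
        cv2.circle(a,tuple(int(v) for v in (u-[255,190]+.5)*4.6),1,c,-1)
cv2.imwrite("pics/w2r.png",a)
```

```text
post [ 0.58815996 -0.10901325  0.112     ] [ 0.05527062 -0.0036558   0.04806071]
```

View pics/w2r.png

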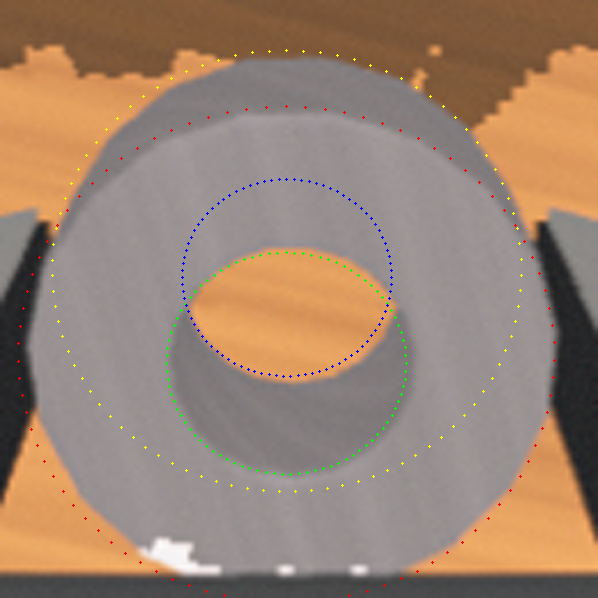

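Run:
```python
from h import *
tgt=[282+14.7,110+15.5-.5,282+44.5,110+46.8-.5]
x,f=disc("wrist",tgt,.010,(.05,.102),[.588,-.109]); print("shaft",x,f,tool([*x,.1]))
x,f=disc("wrist",[282+21.2,110+24.8,282+37.3,110+40.8],.005,(.112,),[.588,-.109]); print("tip",x,f,tool([*x,.1]))
```

```text
shaft [ 0.58789219 -0.10895449] [-0.1919382  -0.24494246  0.19180728  0.21201465] [ 0.0555163  -0.00353279  0.0600607 ]
tip [ 0.58819549 -0.10893718] [ 0.17981614  0.04976287 -0.1797463  -0.05242645] [ 0.05521806 -0.00359066  0.06006071]
```

Tip and shaft outlines agree: post minus ring is (+0.0553, -0.004) in tool axes. I'll move over the post and descend with care.

>>> {"api": "move_arm", "payload": {"increments": [[0.007, 0, 0, 0], [0.012, -0.001, 0, 0], [0.0143, -0.001, 0, 0], [0.012, -0.001, 0, 0], [0.007, -0.001, 0, 0], [0.003, 0, 0, 0], [0, 0, 0.01, 0], [0, 0, 0.012, 0], [0, 0, 0.01, 0], [0, 0, 0.008, 0], [0, 0, 0.006, 0], [0, 0, 0.006, 0], [0, 0, 0.004, 0], [0, 0, 0, 0]]}}

```text
time_s: 9.5
ee_pos: [0.5882, -0.1097, 0.1038]
eef_rot: [3.141, -0.0, -2.893]
force: [0.7, 0.7, -2.8]
grip_width: 0.0562
grip_force: 30.0
```

>>> {"api": "move_arm", "payload": {"increments": [[0, 0, 0.004, 0], [0, 0, 0.005, 0], [0, 0, 0.006, 0], [0, 0, 0.006, 0], [0, 0, 0.006, 0], [0, 0, 0.005, 0], [0, 0, 0.004, 0], [0, 0, 0, 0]]}}

```text
time_s: 10.5
ee_pos: [0.5881, -0.1097, 0.0677]
eef_rot: [3.141, -0.0, -2.893]
force: [-0.2, 0.7, -3.0]
grip_width: 0.0563
grip_force: 30.0
```

Clean, with no side force. The last 14 mm go slowly.

>>> {"api": "move_arm", "payload": {"increments": [[0, 0, 0.004, 0], [0, 0, 0.004, 0], [0, 0, 0.003, 0], [0, 0, 0.0015, 0], [0, 0, 0.001, 0], [0, 0, 0.0007, 0], [0, 0, 0, 0]]}}

```text
time_s: 11.38
ee_pos: [0.5883, -0.1098, 0.0538]
eef_rot: [-3.142, 0.0, -2.893]
force: [-0.3, 0.4, -2.9]
grip_width: 0.0565
grip_force: 30.0
```

>>> {"api": "move_arm", "payload": {"increments": [[0, 0, 0.0005, 0], [0, 0, 0.0005, 0], [0, 0, 0, 0]]}}

```text
time_s: 11.75
ee_pos: [0.5883, -0.1097, 0.053]
eef_rot: [-3.142, 0.0, -2.893]
force: [-1.5, 1.4, 0.6]
grip_width: 0.0562
grip_force: 30.0
```

The ring is seated: its weight has come off the wrist. Now I'll open, rise above the ring, and grip the post along the rail.

>>> {"api": "move_arm", "payload": {"increments": [[0, 0, 0, 0], [0, 0, 0, 0], [0, 0, 0, 0], [0, 0, 0, 0], [0, 0, -0.004, 0], [0, 0, -0.008, 0], [0, 0, -0.009, 0], [0, 0, -0.005, 0], [0, 0, 0, 0]], "grip": 0.8}}

```text
time_s: 12.88
ee_pos: [0.5884, -0.1098, 0.0793]
eef_rot: [-3.141, 0.001, -2.893]
force: [0.2, -0.8, -0.0]
grip_width: 0.0753
grip_force: 0.0
```

>>> {"api": "move_arm", "payload": {"increments": [[0, 0, 0, 0], [0, 0, 0, 0], [0, 0, 0, 0], [0, 0, 0, 0], [0, 0, 0, 0], [0, 0, 0, 0], [0, 0, 0, 0], [0, 0, 0, 0]], "grip": 0, "force": 30}}

```text
time_s: 13.88
ee_pos: [0.5882, -0.1097, 0.0787]
eef_rot: [3.142, -0.0, -2.893]
force: [0.1, 0.7, -0.3]
grip_width: 0.0191
grip_force: 30.0
```

Run:
```python
from h import *
pose("wrist"); im=cams.camera("wrist"); cv2.imwrite("pics/w3.png",im)
for q in("slide","handwheel","end_cap"):
    for c in("top",):
        if q=="slide": cams.camera(c)
        k=nets.mark_of(c,q)[0]; p=at(c,k["centre"],0); print(q,k["conf"],p,tool(p))
```

```text
Traceback (most recent call last):
IndexError: list index out of range
```

View pics/w3.png

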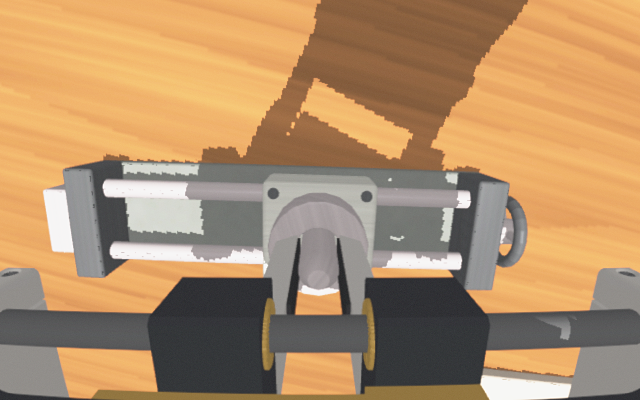

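The ring lies flat on the carriage around the post at (318,240), and the fingers hold the post. The rods in the previous view ran about 0.029 rad off the tool's y axis, so each step includes a little -x. I'm running toward the handwheel now.

>>> {"api": "move_arm", "payload": {"increments": [[0, 0.002, 0, 0], [-0.0001, 0.004, 0, 0], [-0.0002, 0.006, 0, 0], [-0.0002, 0.006, 0, 0], [-0.0002, 0.006, 0, 0], [-0.0002, 0.006, 0, 0], [-0.0001, 0.005, 0, 0], [-0.0001, 0.004, 0, 0], [-0.0001, 0.003, 0, 0], [-0.0001, 0.002, 0, 0], [0, 0.002, 0, 0]]}}

```text
time_s: 15.4
ee_pos: [0.5783, -0.0647, 0.0788]
eef_rot: [-3.142, 0.0, -2.893]
force: [5.8, -2.3, -5.4]
grip_width: 0.0187
grip_force: 30.0
```

>>> {"api": "move_arm", "payload": {"increments": [[-0.0003, 0.0015, 0, 0], [-0.0003, 0.0015, 0, 0], [-0.0001, 0.0015, 0, 0], [-0.0001, 0.0015, 0, 0], [-0.0001, 0.0015, 0, 0], [-0.0001, 0.0015, 0, 0], [-0.0001, 0.0015, 0, 0], [-0.0001, 0.0015, 0, 0]]}}

```text
time_s: 16.4
ee_pos: [0.5759, -0.0529, 0.0787]
eef_rot: [3.141, -0.001, -2.893]
force: [-5.1, -3.6, 2.4]
grip_width: 0.0192
grip_force: 30.0
```

>>> {"api": "move_arm", "payload": {"increments": [[0.0003, 0.001, 0, 0], [0.0001, 0.001, 0, 0], [0, 0.001, 0, 0], [0, 0.001, 0, 0]]}}

```text
time_s: 16.9
ee_pos: [0.575, -0.0491, 0.0787]
eef_rot: [3.142, -0.0, -2.893]
force: [-1.9, -3.9, 0.2]
grip_width: 0.0194
grip_force: 30.0
```

>>> {"api": "move_arm", "payload": {"increments": [[0, 0.001, 0, 0], [0, 0.001, 0, 0], [0, 0.001, 0, 0], [0, 0.001, 0, 0]]}}

```text
time_s: 17.4
ee_pos: [0.5747, -0.0477, 0.0788]
eef_rot: [-3.137, 0.001, -2.894]
force: [4.9, -26.9, -7.2]
grip_width: 0.0193
grip_force: 30.0
```

The handwheel-end stop is reached: 27 N at low speed and no more travel. Now the other way.

>>> {"api": "move_arm", "payload": {"increments": [[0, -0.001, 0, 0], [0, -0.002, 0, 0], [0.0001, -0.004, 0, 0], [0.0002, -0.006, 0, 0], [0.0002, -0.008, 0, 0], [0.0002, -0.008, 0, 0], [0.0003, -0.008, 0, 0], [0.0002, -0.008, 0, 0], [0.0002, -0.008, 0, 0], [0.0003, -0.008, 0, 0]]}}

```text
time_s: 18.65
ee_pos: [0.5872, -0.105, 0.0787]
eef_rot: [3.141, -0.001, -2.893]
force: [-5.0, 3.8, 3.0]
grip_width: 0.0191
grip_force: 30.0
```

>>> {"api": "move_arm", "payload": {"increments": [[0.0004, -0.008, 0, 0], [0.0003, -0.008, 0, 0], [0.0003, -0.008, 0, 0], [0.0002, -0.008, 0, 0], [0.0002, -0.008, 0, 0], [0.0002, -0.008, 0, 0], [0.0002, -0.008, 0, 0], [0.0002, -0.008, 0, 0]]}}

```text
time_s: 19.65
ee_pos: [0.601, -0.1679, 0.0787]
eef_rot: [3.141, -0.001, -2.893]
force: [-6.2, 2.8, 4.1]
grip_width: 0.0193
grip_force: 30.0
```

>>> {"api": "move_arm", "payload": {"increments": [[0.0006, -0.007, 0, 0], [0.0003, -0.006, 0, 0], [0.0002, -0.005, 0, 0], [0.0001, -0.004, 0, 0], [0.0001, -0.003, 0, 0], [0.0001, -0.003, 0, 0], [0.0001, -0.002, 0, 0], [0, -0.002, 0, 0]]}}

```text
time_s: 20.65
ee_pos: [0.6077, -0.1987, 0.0788]
eef_rot: [-3.142, 0.0, -2.893]
force: [-0.1, 3.3, 0.3]
grip_width: 0.0193
grip_force: 30.0
```

>>> {"api": "move_arm", "payload": {"increments": [[0, -0.0015, 0, 0], [0, -0.0015, 0, 0], [0.0001, -0.0015, 0, 0], [0, -0.0015, 0, 0], [0, -0.0015, 0, 0], [0.0001, -0.0015, 0, 0], [0, -0.0015, 0, 0], [0, -0.001, 0, 0]]}}

```text
time_s: 21.65
ee_pos: [0.6102, -0.21, 0.0787]
eef_rot: [-3.142, -0.0, -2.893]
force: [-1.8, 2.4, 1.1]
grip_width: 0.0194
grip_force: 30.0
```

>>> {"api": "move_arm", "payload": {"increments": [[0.0001, -0.001, 0, 0], [0, -0.001, 0, 0], [0, -0.001, 0, 0], [0, -0.001, 0, 0], [0, -0.001, 0, 0], [0, -0.001, 0, 0], [0, -0.001, 0, 0]]}}

```text
time_s: 22.52
ee_pos: [0.6111, -0.2143, 0.0787]
eef_rot: [3.137, -0.002, -2.893]
force: [-12.1, 23.5, 9.8]
grip_width: 0.0191
grip_force: 30.0
```

Both stops are touched in order, 170.5 mm apart. I'll ease the load while still lightly against the stop, open, and rise straight up.

>>> {"api": "move_arm", "payload": {"increments": [[0.0004, 0.001, 0, 0], [0, 0.001, 0, 0], [0, 0, 0, 0]]}}

```text
time_s: 22.9
ee_pos: [0.611, -0.2142, 0.0787]
eef_rot: [3.141, 0.0, -2.893]
force: [-0.5, 6.6, 2.2]
grip_width: 0.019
grip_force: 30.0
```

>>> {"api": "move_arm", "payload": {"increments": [[0, 0, 0, 0], [0, 0, 0, 0], [0, 0, 0, 0], [0, 0, 0, 0], [0, 0, 0, 0], [0, 0, -0.006, 0], [0, 0, -0.014, 0], [0, 0, -0.022, 0], [0, 0, -0.028, 0], [0, 0, -0.028, 0], [0, 0, -0.022, 0], [-0.01, 0, -0.012, 0], [-0.02, 0, 0, 0], [-0.03, 0, 0, 0], [-0.02, 0, 0, 0], [0, 0, 0, 0], [0, 0, 0, 0]], "grip": 0.7}}

```text
time_s: 25.02
ee_pos: [0.688, -0.1955, 0.2113]
eef_rot: [-3.141, 0.0, -2.894]
force: [-0.1, 0.5, 0.0]
grip_width: 0.0657
grip_force: 0.0
```

Run:
```python
from h import *
pose("wrist"); im=cams.camera("wrist"); cv2.imwrite("pics/w4.png",im)
```

```text
(no output)
```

View pics/w4.png

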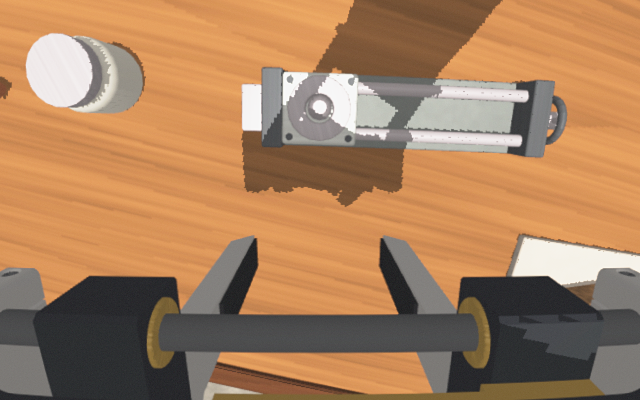

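The carriage at (320,108) is hard against the end-cap-side block at (272,107). The ring sits flat around the post, the gripper is clear and the jar is untouched.

```bash
python3 -c "
from station import hand_in
print(hand_in())"
```

```text
the job is handed in; nothing more can be done
None
```

The job is handed in: the ring sits flat on the post, and the carriage was run gently against the handwheel-end stop and then the other stop, about 170 mm apart; it stands there released, with the other things on the bench not touched.

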